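# Find the set slope on a hump mould with a pendulum angle gauge

## Robot

A 6-joint arm with a two-finger parallel gripper is mounted at the origin on the work surface. World frame = base frame: x ahead of the robot, y to its left, z up, the work surface at z = 0. Lengths are in m, angles in rad, forces in N, time in s.
With the tool pointing down it reaches from about 0.4 to 0.825 m from the base axis. Payload 7 kg.
Tool frame: the origin (TCP) lies between the finger pads; the fingertips stand 11 mm ahead of it and the grasp point (between the pads) lies 8 mm behind it (arm.tips_ahead is the distance from the TCP to the fingertips, in m); z points along the fingers, x is the direction in which the jaws open and shut, and the axes are right-handed (so a half turn about z gives the same grasp; the last joint's range is limited). The gripper opens to 88 mm and grips with 3 to 60 N. Pads are 19 mm wide; open, the fingers measure 130 mm over their backs; the gripper's body (78 mm by 193 mm) begins 47 mm behind the grasp point.
Start: joints at [1.554, 0.359, 0.012, 0, -1.224, -0.288], TCP at [0.203, 0.644, 0.238] pointing down, gripper open.
Joint ranges: [-3.07, 3.07], [-1.43, 2.12], [-1.02, 1.25], [-3.03, 1.67], [-3.05, -0], [-3.03, 3.03]. Speed limits (rad/s): [2.39, 2.39, 3.01, 3.14, 3.14, 3.14].

## Interface

Orientations are given as [roll, pitch, yaw] about the fixed x, y, z axes, in that order (R = Rz(yaw) Ry(pitch) Rx(roll)).
In Python, from station import arm, optics, finder gives the robot as it stands. The module is installed in compiled form; this text tells all that it offers.
- The arm moves only by the tool apply_moves, never from a script. Its argument "increments" is one flat list of numbers, 6 for each row, row after row: the shift along the world's x, y, z in m, then the turn, a rotation vector about the world's x, y, z in rad. In form: [tx, ty, tz, rx, ry, rz, tx, ty, tz, rx, ry, rz, ...]. A call has 1 to 20 rows; each row shifts and turns the pose as measured when the row begins; what a row does not reach is not made up. A row lasts 1/12 s, in which the tool goes at most 41.7 mm and 7.16 degrees, less where a joint would pass 70% of its speed; a pose out of reach is approached as far as the arm can. A call with a gripper value outside its range is refused whole. "hand" is the closure, from 0 (fully open) to 1 (shut), set as the call begins (left out, the last holds). The fingers move at their own pace and stop on an object; "force" is the grip in N (left out, the last holds). Time passes only in rows, so rows that do not move let the fingers close. It gives the time, the measured TCP pose, the force and the opening at its end, in the units of the state.
- arm.get_state(): the state, without advancing time (a new reading comes with each control period).
- optics.grab_frame(name): name is "scene" or "top" or "wrist"; returns the picture (480x640x3 uint8, red, green, blue); there is no depth.
- optics.camera_model(name): a dict with "fx", "fy", "cx", "cy" (pixels), "world_to_cam" (4x4, takes a point from world to camera coordinates); the wrist camera has in their place "T_tool_cam" (4x4, takes a point from camera to tool coordinates, whose origin is the TCP and whose axes are the tool frame's). Camera axes: x right, y up, looking along -z (the intrinsics and any distortion apply to the point x, -y, -z); pixel columns grow to the right and rows downward; lengths in m; the calibration is good to about 2 mm. A picture is of the moment at which its call begins: read the wrist's pose just before it. camera_model takes no time and is no camera call.
- arm.job_done(): hands the job in, once; it reports no verdict.
Trained networks look in the newest picture that a camera, given by its name, has taken for a name from the list of things; names that differ only in an ending like _2 or _b are one class to them, and where a whole thing is asked for, a point or a joint stands for the part that bears it (a point fixed in the world has none). Each returns a list of dicts, best first, with "conf" (0 to 1); they miss things now and then, are a little off and sometimes report something else, mostly with a low value. They report only what shows in the picture. A call takes as long as a camera call.
- finder.find_in(camera, name): "box" ([left, top, right, bottom] in pixels, round what is visible of it).
- finder.landmark_of(camera, name): "point" ([column, row] in pixels: a listed point, or the origin of a listed thing).
The state is a dict: "t": time; "q": joint angles; "qd": joint speeds; "joint_efforts": joint torques, N m; "eef_pos": TCP position; "ee_rot": TCP orientation; "force": force on the tool from outside, world axes, zero at the start; "moment": the same for the moment, N m; "width": finger opening in m.
Only numpy, scipy, OpenCV 4.12 (cv2) and the standard library are available. Lean on these libraries where they do the work, as an engineer would, in place of code of your own. Each camera call takes 0.05 s, during which the arm holds its last target. There are 200 camera calls.

## Task

We need to know where the side of the plaster hump mould reaches the slope set on the angle gauge: draw the gauge up out of its slot in the tool rack, stand it upright with its foot square across the top of the mould, then rock it over the curve until the swinging needle settles on the index tab on the dial. Finish holding it there in the gripper, quite still, the flat of the foot (not one of its ends) bearing lightly on the plaster, so that the spot can be pencilled in. Don't bang the plaster, and leave the other things on the table where they are.

Things in the scene. Friction and masses are not known exactly. Their poses are not given: they have to be found in the camera images.
- gauge: Angle gauge, 148 mm high, 0.4 kg: straight aluminium foot 140 mm long (its y), 24 wide (x), 12 high; above it a round black dial case, 104 mm across, 20 thick, white dial on its +x face, dial centre 62 mm above the foot's underside; grip on top. Origin: centre of the foot's underside, z up. It starts upright in the rack's middle slot, axes along the rack's. The robot cannot touch needle or tab.
- gauge_grip (a point): Centre of the black grip on top of the gauge, 130 mm above the underside of the foot: a block 24 mm thick (gauge x), 44 long (y), 36 high, to be pinched across its 24 mm. The narrower dial case (20 mm thick) begins 16 mm under this point.
- needle (a joint): Angle of the weighted needle about the gauge's +x axis (rad): a free pendulum at the dial's centre that comes to rest pointing straight up, about 3 s after a jolt. 0 when it points along the gauge's z; positive when its tip lies to the gauge's -y, which is so when the gauge's top leans towards its +y.
- index (a joint): Angle of the dark steel index tab (8 mm wide) on the dial's rim, measured like the needle (rad): locked by the last user between 0.21 and 0.45, to the -y side of the dial's top. The needle is on the tab when both joints read the same.
- needle_tip (a point): Tip of the needle, 42 mm from the dial's centre, just in front of the white dial; the point's z axis points along the needle.
- index_tip (a point): Point of the index tab at the same 42 mm radius; the point's z axis points outward from the dial's centre through the tab.
- rack: Wooden tool rack, fixed: 112 (x) x 186 (y) x 48 mm high, origin at the centre of its underside. The middle slot, along y, is 28 mm wide, 150 mm long and 36 mm deep (its floor is 12 mm above the table). Flat ribs and scrapers stand in its narrow slots, no higher than 68 mm above the table.
- mould: Half-round plaster hump mould, fixed on its plywood board: a half cylinder of radius 80 mm and length 190 mm, ridge along its x, on a board 230 (x) x 196 (y) x 18 mm. Origin: centre of the board's underside; the crown is 98 mm above the table.
- mould_axis (a point): Centre of the half cylinder: middle of its flat underside, 18 mm above the table; its x runs along the mould's ridge. The round surface is everywhere 80 mm from the line through this point along x.
- jar: Bystander: glass jar with a steel lid, 68 mm across, 95 mm high, beside the rack. Origin: centre of its underside.
- low_jar: Bystander: amber glass jar, 72 mm across, 70 mm high, beside the mould. Origin: centre of its underside.
- bowl: Bystander: unglazed bowl, 120 mm across, 50 mm high. Origin: centre of its underside.
- beaker: Bystander: white cup, 72 mm across, 85 mm high. Origin: centre of its underside.
- paddle: Bystander: wooden paddle lying flat, 250 x 55 x 12 mm along its x. Origin: on its underside near the middle.
- tub: Bystander: white plastic tub with a lid, 96 mm across, 78 mm high. Origin: centre of its underside.

How it is judged:
By the outcome, as a careful person would: the job done as asked, in the order asked, and still so for the second after the job is handed in, while the arm keeps its last pose, push and grip.
It also fails if it takes over 51 s, if anything falls off the work surface, if the arm or the gripper's body presses on something with over 40 N, if the wrist force passes 120 N, or if a joint passes its speed limit or range.

## Working session

There is one attempt and no reset: what is moved stays moved. The work goes in short steps, Python scripts to look and compute and a tool call to move; the robot and the scene stay as the last step left them, time stands still between calls to the robot, and variables do not carry over. Pictures are saved under pics/ and viewed, about 8 in all and at most 12, crops included, and the job is handed in when it is done.

Besides the shell and the picture viewer there is one more tool, called as a command line: name --argument value ..., lists and objects as JSON in quotes. apply_moves: Moves the arm, as the interface text tells. Its arguments: {"type":"object","properties":{"increments":{"type":"array"},"hand":{"type":"number"},"force":{"type":"number"}},"required":["increments"]}

```bash
mkdir -p pics; cat > h.py <<'E'
import numpy as np, cv2, sys
from scipy.spatial.transform import Rotation as R
from station import arm, optics, finder
def model(cam, st=None):
    m=optics.camera_model(cam)
    if cam=="wrist":
        st=st or arm.get_state()
        T=np.eye(4);T[:3,:3]=R.from_euler('xyz',st['ee_rot']).as_matrix();T[:3,3]=st['eef_pos']
        W=np.linalg.inv(T@np.array(m['T_tool_cam']))
    else: W=np.array(m['world_to_cam'])
    return m,W
def proj(p,mw):
    m,W=mw; c=W[:3,:3]@np.array(p)+W[:3,3]
    return np.array([m['cx']+m['fx']*c[0]/-c[2], m['cy']-m['fy']*c[1]/-c[2]])
def ray(px,mw):
    m,W=mw; d=np.array([(px[0]-m['cx'])/m['fx'],-(px[1]-m['cy'])/m['fy'],-1])
    Rt=W[:3,:3].T; d=Rt@d; return -Rt@W[:3,3], d/np.linalg.norm(d)
def at_z(px,mw,z):
    o,d=ray(px,mw); return o+d*(z-o[2])/d[2]
def tri(obs):
    A=np.zeros((3,3));b=np.zeros(3);rs=[ray(p,m) for p,m in obs]
    for o,d in rs:
        P=np.eye(3)-np.outer(d,d);A+=P;b+=P@o
    x=np.linalg.solve(A,b); return x,[np.linalg.norm((np.eye(3)-np.outer(d,d))@(x-o)) for o,d in rs]
def snap(cam,fn=None):
    mw=model(cam); im=optics.grab_frame(cam)
    if fn: cv2.imwrite('pics/'+fn,im[:,:,::-1])
    return im,mw
E
python3 - <<'E'
from h import *
st=arm.get_state();print(st)
for c in("scene","top"):
    im,mw=snap(c,c+'0.png'); m=optics.camera_model(c); print(c,m)
    for n in("gauge","gauge_grip","needle_tip","index_tip","rack","mould","mould_axis","jar","low_jar","bowl","beaker","paddle","tub"):
        l=finder.landmark_of(c,n)
        print(n,[(np.round(x['point']).tolist(),round(x['conf'],2)) for x in l[:2]])
print(optics.camera_model('wrist'),arm.get_state()['t'])
a=cv2.imread('pics/scene0.png');b=cv2.imread('pics/top0.png')
E
```

```text
{'t': 0.0, 'q': array([ 1.55410823e+00,  3.59406760e-01,  1.10605836e-02, -3.77612652e-04,
       -1.22403775e+00, -2.88063264e-01]), 'qd': array([ 0.00157957, -0.0011029 ,  0.00047769, -0.00050037, -0.00078413,
        0.00053341]), 'joint_efforts': array([ 1.92509484e-03, -5.82718456e+01,  2.93036610e+01,  6.99671879e+00,
        6.81074336e-03, -1.57251966e-04]), 'eef_pos': array([0.20243535, 0.64345369, 0.23660559]), 'ee_rot': array([-3.14148193e+00, -1.62303968e-03, -1.87567640e+00]), 'force': array([ 0.08767194, -0.14177024,  0.03073478]), 'moment': array([-0.05493555, -0.00318547, -0.01499516]), 'width': 0.08772488283838907}
scene {'fx': 579.9957297100077, 'fy': 579.9957297100077, 'cx': 313.4085888081638, 'cy': 237.15931066571375, 'world_to_cam': array([[-0.88745716,  0.46050184,  0.01891702,  0.5484387 ],
       [-0.29803077, -0.6046916 ,  0.73859714,  0.06757412],
       [ 0.3515643 ,  0.64983546,  0.6738816 , -1.39369176],
       [ 0.        ,  0.        ,  0.        ,  1.        ]])}
gauge [([317.0, 211.0], 0.8)]
gauge_grip [([320.0, 166.0], 0.8), ([349.0, 290.0], 0.5)]
ne
[... 881 characters left out ...]
6.0, 272.0], 0.69)]
mould_axis [([396.0, 278.0], 0.51)]
jar [([449.0, 316.0], 0.76)]
low_jar [([280.0, 262.0], 0.58)]
bowl [([195.0, 172.0], 0.9)]
beaker [([290.0, 175.0], 0.9)]
paddle [([398.0, 172.0], 0.76)]
tub [([285.0, 323.0], 0.95)]
{'fx': 403.4626831731393, 'fy': 403.4626831731393, 'cx': 320.6275841999785, 'cy': 240.17305963513743, 'T_tool_cam': array([[ 9.99998709e-01,  1.58500076e-03, -2.63153994e-04,
         8.82173619e-04],
       [ 1.47330059e-03, -9.69931976e-01, -2.43371713e-01,
        -6.66112087e-02],
       [-6.40985824e-04,  2.43371011e-01, -9.69933060e-01,
        -1.46864459e-01],
       [ 0.00000000e+00,  0.00000000e+00,  0.00000000e+00,
         1.00000000e+00]])} 1.4
```

View pics/scene0.png

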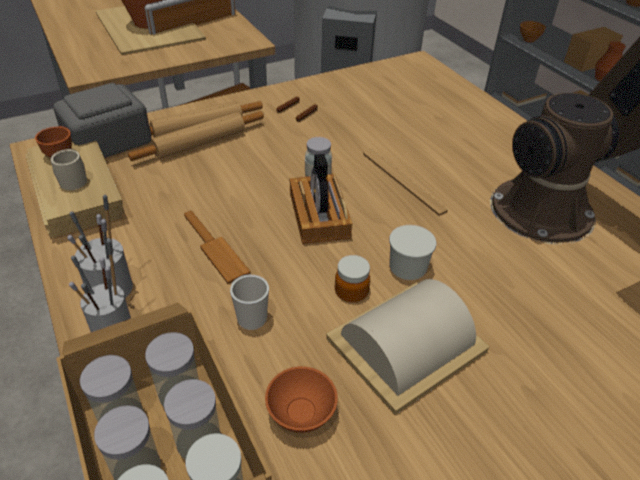

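View pics/top0.png

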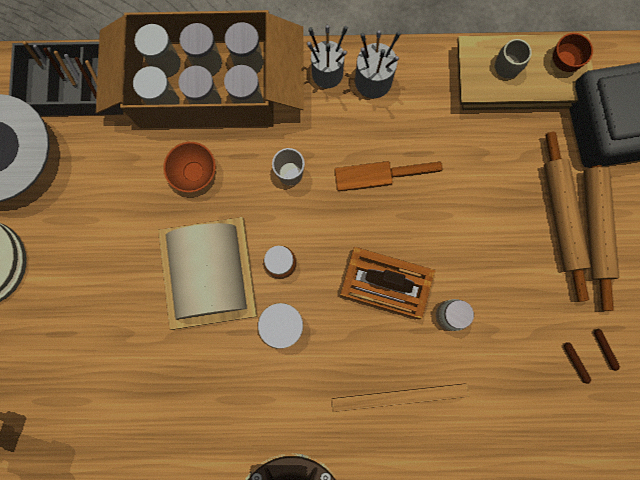

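The scene view shows the gauge in the rack around (318,185), the mould around (406,340) and a jar just behind the rack. In the top view the rack is at (386,284), the grip at (396,278), and the mould at (206,272) with its ridge roughly along world x. Next I'll compute poses.

```bash
python3 - <<'E'
from h import *
T=model("top");S=model("scene")
print("scene cam pos",ray((0,0),S)[0], "top", ray((0,0),T)[0])
def rect(cs,z):
    P=np.array([at_z(c,T,z)[:2] for c in cs]);c=P.mean(0)
    for i in range(4):
        e=P[(i+1)%4]-P[i];print(' edge',np.round(np.linalg.norm(e),3),np.round(np.degrees(np.arctan2(e[1],e[0])),1))
    print(' c',c)
print('board');rect([(160,233),(243,218),(255,319),(170,328)],.018)
print('rack');rect([(355,248),(434,266),(421,318),(339,296)],.048)
print('grip tri',tri([((320,166),S),((395,275),T)]))
print('mould',tri([((406,346),S),((206,272),T)]),'rack',tri([((317,215),S),((384,284),T)]))
for n,p in dict(jar=(449,316),low_jar=(280,262),tub=(285,323),beaker=(290,175),bowl=(195,172)).items(): print(n,at_z(p,T,0)[:2])
a=cv2.imread('pics/scene0.png')[125:255,260:380];a=cv2.resize(a,None,fx=4,fy=4,interpolation=cv2.INTER_CUBIC)
b=cv2.imread('pics/top0.png')[235:330,330:440];b=cv2.resize(b,None,fx=3,fy=3,interpolation=cv2.INTER_CUBIC)
o=np.zeros((520,480+330,3),np.uint8);o[:a.shape[0],:480]=a;o[:b.shape[0],480:]=b;cv2.imwrite('pics/crop1.png',o[:,:800])
E
```

```text
scene cam pos [0.99682728 0.6939748  0.87889837] top [ 0.3877149  -0.0803523   1.31661524]
board
 edge 0.193 -80.3
 edge 0.232 -172.9
 edge 0.191 95.4
 edge 0.218 7.6
 c [0.51762431 0.18690817]
rack
 edge 0.178 -103.7
 edge 0.118 164.0
 edge 0.184 74.4
 edge 0.112 -19.3
 c [ 0.49257404 -0.21672587]
grip tri (array([ 0.49509929, -0.22065668,  0.13967547]), [np.float64(0.00443045435306642), np.float64(0.004430454353066605)])
mould (array([0.52340463, 0.19256368, 0.00223868]), [np.float64(0.00023875238962657713), np.float64(0.00023875238962659244)]) rack (array([ 0.49366244, -0.21596992,  0.00060124]), [np.float64(0.002514994105027584), np.float64(0.0025149941050276675)])
jar [ 0.41765826 -0.35918062]
low_jar [0.54493184 0.02269941]
tub [0.40578061 0.0114993 ]
beaker [ 0.75034631 -0.00100091]
bowl [0.76079201 0.22298085]
```

View pics/crop1.png

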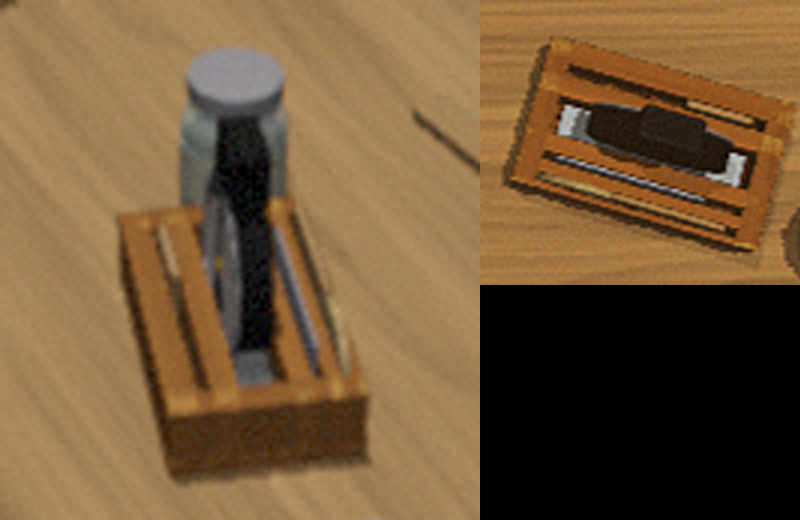

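The crop shows the white dial on the gauge's left face, which looks to world +x. So the gauge's yaw is about -16° and the mould's about +7.4°. I'll move to a hover above the rack.

apply_moves --increments '[0.02, -0.028, 0.003, 0, 0, -0.062, 0.02, -0.028, 0.003, 0, 0, -0.062, 0.02, -0.028, 0.003, 0, 0, -0.062, 0.02, -0.028, 0.003, 0, 0, -0.062, 0.02, -0.028, 0.003, 0, 0, -0.062, 0.02, -0.028, 0.003, 0, 0, -0.062, 0.02, -0.028, 0.003, 0, 0, -0.062, 0.02, -0.028, 0.003, 0, 0, -0.062, 0.02, -0.028, 0.003, 0, 0, -0.062, 0.02, -0.028, 0.003, 0, 0, -0.062, 0.02, -0.028, 0.003, 0, 0, -0.062, 0.02, -0.028, 0.003, 0, 0, -0.062, 0.004, -0.04, 0, 0, 0, -0.062, 0.004, -0.04, 0, 0, 0, -0.062, 0.004, -0.04, 0, 0, 0, -0.062, 0.004, -0.04, 0, 0, 0, -0.062, 0.004, -0.04, 0, 0, 0, -0.062, 0.004, -0.04, 0, 0, 0, -0.062]' --hand 0

```text
t: 2.9
eef_pos: [0.4722, 0.0487, 0.2754]
ee_rot: [3.14, 0.006, -3.033]
force: [1.1, 0.5, -0.4]
width: 0.0877
```

apply_moves --increments '[0.003, -0.038, -0.001, 0, 0, -0.058, 0.003, -0.038, -0.001, 0, 0, -0.058, 0.003, -0.038, -0.001, 0, 0, -0.058, 0.003, -0.038, -0.001, 0, 0, -0.058, 0.003, -0.038, -0.001, 0, 0, -0.058, 0.003, -0.038, -0.001, 0, 0, -0.058, 0.003, -0.038, -0.001, 0, 0, -0.058, 0, 0, 0, 0, 0, 0]'

```text
t: 3.57
eef_pos: [0.491, -0.2365, 0.2713]
ee_rot: [3.14, 0.014, 2.817]
force: [1.0, 0.2, 0.7]
width: 0.0878
```

```bash
python3 - <<'E'
from h import *
st=arm.get_state();print(st['t'],st['eef_pos'],st['ee_rot'],st['q'].round(2),np.abs(st['qd']).max())
im,mw=snap('wrist','w1.png')
for n in("gauge_grip","gauge","rack","index_tip","needle_tip"):
    for l in finder.landmark_of('wrist',n)[:2]: print(n,np.round(l['point']),round(l['conf'],2),at_z(l['point'],mw,{'gauge_grip':.142}.get(n,0.0))[:2])
for l in finder.find_in('wrist','gauge')[:1]+finder.find_in('wrist','rack')[:1]:print(l)
print('pred grip',proj([.4935,-.217,.142],mw))
E
```

```text
3.5667 [ 0.49101632 -0.23652616  0.27131789] [3.13953058 0.01370912 2.81650812] [-0.09  0.12 -0.23  0.   -1.21 -0.24] 0.03128136525934712
gauge_grip [332. 261.] 0.72 [ 0.49270402 -0.2173245 ]
index_tip [315. 232.] 0.55 [ 0.51174367 -0.2111117 ]
index_tip [330. 226.] 0.19 [ 0.49428899 -0.21237432]
{'box': [311.6, 156.7, 349.3, 298.0], 'conf': 0.78}
{'box': [265.9, 127.5, 393.2, 305.2], 'conf': 0.93}
pred grip [330.88582267 261.64881507]
```

View pics/w1.png

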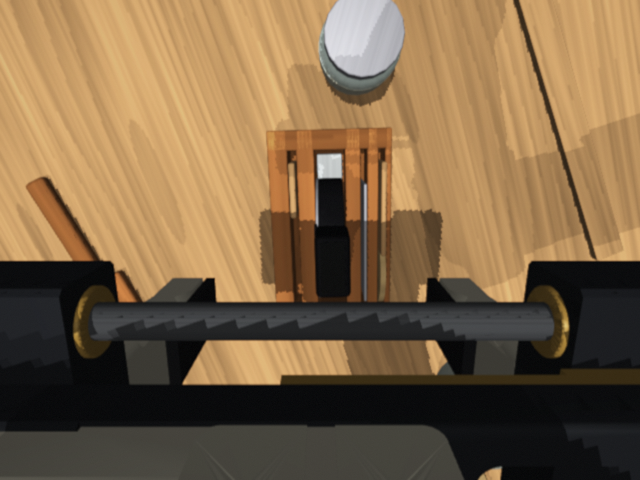

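The wrist view shows the grip at (332,261), as predicted, with the rack's slot nearly vertical in the picture. Next: the yaw.

```bash
python3 - <<'E'
from h import *
mw=model('wrist')
def yaw(a,b,z):
    d=at_z(a,mw,z)-at_z(b,mw,z);return np.degrees(np.arctan2(d[1],d[0])),at_z(a,mw,z)[:2],at_z(b,mw,z)[:2]
im=cv2.imread('pics/w1.png')
# rack outer edges by colour (saturated reddish orange) at rows
hsv=cv2.cvtColor(im,cv2.COLOR_BGR2HSV)
for r in range(140,300,20):
    m=(hsv[r,:,1]>165)&(hsv[r,:,2]>70); x=np.where(m[250:410])[0]+250
    print(r,x.min(),x.max())
print('left',yaw((267.5,131),(276,303),.048),'right',yaw((391.5,129),(387.5,303),.048))
st=arm.get_state();T=R.from_euler('xyz',st['ee_rot']).as_matrix();print(np.degrees(np.arctan2(T[1,0],T[0,0])),T[:,2])
E
```

```text
140 276 390
160 269 390
180 270 389
200 271 389
220 272 389
240 274 388
260 275 388
280 276 388
left (np.float64(-107.0641310265301), array([ 0.51891362, -0.31499653]), array([ 0.56714937, -0.15785381])) right (np.float64(-107.01801696930602), array([ 0.41393785, -0.28238255]), array([ 0.46232132, -0.12430515]))
161.94840757939167 [ 0.01541833 -0.00124042 -0.99988036]
```

apply_moves --increments '[0.001, 0.0195, -0.015, 0, 0.014, 0.02, 0, 0, -0.03, 0, 0, 0, 0, 0, -0.03, 0, 0, 0, 0, 0, -0.03, 0, 0, 0, 0, 0, -0.02, 0, 0, 0, 0, 0, 0, 0, 0, 0]'

```text
t: 4.47
eef_pos: [0.4955, -0.2039, 0.1477]
ee_rot: [3.14, 0.013, 2.859]
force: [0.5, 0.4, 0.3]
width: 0.0874
```

```bash
python3 - <<'E'
from h import *
st=arm.get_state();print(st['t'],st['eef_pos'],st['ee_rot'],st['force'])
T=R.from_euler('xyz',st['ee_rot']).as_matrix();print(T.round(3))
im,mw=snap('wrist')
for l in finder.landmark_of('wrist','gauge_grip')[:2]:print(l,at_z(l['point'],mw,.142))
E
```

```text
4.4667 [ 0.49545357 -0.20393904  0.147724  ] [3.14037147 0.01257082 2.85946265] [0.45267589 0.36087666 0.26249379]
[[-0.96   0.278  0.012]
 [ 0.278  0.96  -0.002]
 [-0.013  0.001 -1.   ]]
{'point': [317.2, 270.3], 'conf': 0.67} [ 0.4939282  -0.21968891  0.142     ]
```

apply_moves --increments '[-0.003, -0.013, 0, 0, 0.012, -0.01, 0, 0, -0.009, 0, 0, 0, 0, 0, 0, 0, 0, 0]'

```text
t: 4.82
eef_pos: [0.4977, -0.2183, 0.1471]
ee_rot: [-3.14, 0.012, 2.852]
force: [0.3, -0.4, -0.1]
width: 0.0878
```

```bash
python3 - <<'E'
from h import *
for i in range(6):
    s=arm.get_state();print(s['t'],s['eef_pos'].round(4),s['ee_rot'].round(3),s['q'].round(4)); optics.grab_frame('wrist')
E
```

```text
4.8167 [ 0.4977 -0.2183  0.1471] [-3.14   0.012  2.852] [-0.0492  0.2153 -0.4152  0.006  -0.929  -0.2435]
4.8667 [ 0.4983 -0.2186  0.1482] [-3.139  0.014  2.853] [-0.0493  0.2144 -0.4139  0.0068 -0.9298 -0.2435]
4.9167 [ 0.4983 -0.2185  0.1482] [-3.139  0.014  2.853] [-0.0491  0.2142 -0.414   0.0068 -0.9297 -0.2437]
4.9667 [ 0.4981 -0.2183  0.1481] [-3.139  0.013  2.853] [-0.0489  0.2142 -0.4144  0.0066 -0.9297 -0.2437]
5.0167 [ 0.498  -0.2182  0.1479] [-3.139  0.013  2.853] [-0.0487  0.2143 -0.4148  0.0065 -0.9296 -0.2438]
5.0667 [ 0.4978 -0.2181  0.1477] [-3.139  0.013  2.853] [-0.0486  0.2144 -0.415   0.0064 -0.9295 -0.2438]
```

apply_moves --increments '[-0.005, 0.001, -0.01, 0, 0.012, 0, -0.003, 0, -0.006, 0, 0.012, 0]'

```text
t: 5.28
eef_pos: [0.4901, -0.2171, 0.1322]
ee_rot: [-3.133, -0.008, 2.853]
force: [-0.5, 1.3, -0.6]
width: 0.0878
```

```bash
cat > s.py <<'E'
from h import *
optics.grab_frame('wrist');optics.grab_frame('wrist')
s=arm.get_state();T=R.from_euler('xyz',s['ee_rot']).as_matrix()
print(round(s['t'],2),s['eef_pos'].round(4),'rot',s['ee_rot'].round(4),'F',s['force'].round(1),'M',s['moment'].round(2),'w',round(s['width'],4),'z',T[:,2].round(4),'yaw',np.degrees(s['ee_rot'][2]).round(2))
E
python3 s.py
```

```text
5.38 [ 0.4901 -0.2171  0.1318] rot [-3.1323 -0.0099  2.8535] F [-0.  -0.4 -0.2] M [ 0.1  -0.11 -0.02] w 0.0878 z [-0.0121 -0.0061 -0.9999] yaw 163.49
```

apply_moves --increments '[0.002, 0, 0.004, 0.006, -0.011, 0]'

```text
t: 5.47
eef_pos: [0.4915, -0.2169, 0.1348]
ee_rot: [-3.141, -0.003, 2.854]
force: [0.6, -0.4, 0.7]
width: 0.0878
```

```bash
python3 s.py
```

```text
5.57 [ 0.4925 -0.2172  0.1362] rot [ 3.1415 -0.      2.8537] F [-0.  -0.4 -0.1] M [ 0.12 -0.08  0.04] w 0.0879 z [-0.e+00  1.e-04 -1.e+00] yaw 163.5
```

apply_moves --increments '[0, 0, 0, 0, 0, 0, 0, 0, 0, 0, 0, 0, 0, 0, 0, 0, 0, 0, 0, 0, 0, 0, 0, 0, 0, 0, 0, 0, 0, 0, 0, 0, 0, 0, 0, 0, 0, 0, 0, 0, 0, 0, 0, 0, 0, 0, 0, 0]' --hand 1 --force 45

```text
t: 6.23
eef_pos: [0.4932, -0.2175, 0.1374]
ee_rot: [3.141, 0.002, 2.853]
force: [-0.3, -0.2, -0.1]
width: 0.0398
```

```bash
python3 s.py
```

```text
6.33 [ 0.4932 -0.2175  0.1373] rot [3.1410e+00 2.4000e-03 2.8535e+00] F [-0.2 -1.6 -0.1] M [ 0.13 -0.07  0.01] w 0.0319 z [ 2.5e-03 -2.0e-04 -1.0e+00] yaw 163.49
```

apply_moves --increments '[0, 0, 0, 0, 0, 0, 0, 0, 0, 0, 0, 0, 0, 0, 0, 0, 0, 0]'

```text
t: 6.58
eef_pos: [0.4929, -0.2174, 0.1372]
ee_rot: [3.141, 0.002, 2.853]
force: [0.4, -0.1, 0.8]
width: 0.0237
```

```bash
python3 s.py
```

```text
6.68 [ 0.4929 -0.2174  0.1372] rot [3.1410e+00 1.8000e-03 2.8533e+00] F [ 0.2 -0.2 -0.3] M [ 0.17  0.07 -0.14] w 0.0237 z [ 0.0018  0.     -1.    ] yaw 163.48
```

apply_moves --increments '[0, 0, 0.01, 0, 0, 0, 0, 0, 0.018, 0, 0, 0, 0, 0, 0.02, 0, 0, 0, 0, 0, 0.022, 0, 0, 0, 0, 0, 0.025, 0, 0, 0, 0, 0, 0.025, 0, 0, 0, 0, 0, 0.025, 0, 0, 0, 0, 0, 0.015, 0, 0, 0]'

```text
t: 7.35
eef_pos: [0.486, -0.2152, 0.2983]
ee_rot: [3.14, -0.016, 2.851]
force: [0.7, -0.0, -5.0]
width: 0.0235
```

```bash
python3 s.py
```

```text
7.45 [ 0.4869 -0.2154  0.2985] rot [ 3.1398 -0.0124  2.8507] F [ 0.1  0.1 -5. ] M [ 0.07 -0.3   0.01] w 0.0238 z [-0.0114  0.0053 -0.9999] yaw 163.33
```

apply_moves --increments '[0.003, 0.025, 0, 0, 0, 0.05, 0.003, 0.034, 0, 0, 0, 0.09, 0.003, 0.034, 0, 0, 0, 0.09, 0.003, 0.034, 0, 0, 0, 0.09, 0.003, 0.034, 0, 0, 0, 0.09, 0.003, 0.034, 0, 0, 0, 0.09, 0.003, 0.034, 0, 0, 0, 0.09, 0.003, 0.034, 0, 0, 0, 0.09, 0.003, 0.034, 0, 0, 0, 0.09, 0.003, 0.034, 0, 0, 0, 0.09, 0.003, 0.034, 0, 0, 0, 0.09, 0.003, 0.025, 0, 0, 0, 0.07, 0, 0, 0, 0, 0, 0]'

```text
t: 8.53
eef_pos: [0.5087, 0.1912, 0.2756]
ee_rot: [3.131, -0.042, -2.37]
force: [0.7, 0.2, -6.0]
width: 0.024
```

```bash
python3 s.py
```

```text
8.63 [0.5078 0.188  0.2755] rot [ 3.1313 -0.0447 -2.3758] F [-0.1 -1.9 -5.1] M [-0.02 -0.14 -0.01] w 0.0241 z [-0.0393 -0.0236 -0.9989] yaw -136.12
```

apply_moves --increments '[0, 0, 0, 0.023, -0.038, 0, 0, 0, 0, 0, 0, 0, 0, 0, 0, 0, 0, 0, 0, 0, 0, 0, 0, 0, 0, 0, 0, 0, 0, 0, 0, 0, 0, 0, 0, 0, 0, 0, 0, 0, 0, 0, 0, 0, 0, 0, 0, 0, 0, 0, 0, 0, 0, 0, 0, 0, 0, 0, 0, 0, 0, 0, 0, 0, 0, 0, 0, 0, 0, 0, 0, 0, 0, 0, 0, 0, 0, 0, 0, 0, 0, 0, 0, 0, 0, 0, 0, 0, 0, 0, 0, 0, 0, 0, 0, 0, 0, 0, 0, 0, 0, 0, 0, 0, 0, 0, 0, 0, 0, 0, 0, 0, 0, 0, 0, 0, 0, 0, 0, 0]'

```text
t: 10.3
eef_pos: [0.5061, 0.1829, 0.2714]
ee_rot: [3.139, -0.012, -2.384]
force: [-0.4, 1.5, -5.6]
width: 0.0239
```

```bash
cat >> h.py <<'E'
def gauge_frame(s):
    """gauge x,y,z axes from the tool pose (tool x = -gauge x)"""
    T=R.from_euler('xyz',s['ee_rot']).as_matrix()
    return np.column_stack([-T[:,0],T[:,1],-T[:,2]]), T
E
python3 s.py; python3 - <<'E'
from h import *
s=arm.get_state();im,mw=snap('scene','s2.png')
G,T=gauge_frame(s); tcp=s['eef_pos']
foot=tcp-G[:,2]*.1252   # underside centre
dc=foot+G[:,2]*.062+G[:,0]*.0105
print('pred dial c',proj(dc,mw),'grip',proj(foot+G[:,2]*.13,mw),'foot',proj(foot,mw))
for n in("needle_tip","index_tip","gauge","gauge_grip"):
    for l in finder.landmark_of('scene',n)[:2]:
        o,d=ray(l['point'],mw); p=o+d*(G[:,0]@(dc-o))/(G[:,0]@d); q=G.T@(p-dc)
        print(n,np.round(l['point'],1),round(l['conf'],2),'plane yz mm',(q[1:]*1e3).round(1),'ang',np.arctan2(-q[1],q[2]).round(3))
c=proj(dc,mw).astype(int);x,y=max(c[0]-75,0),max(c[1]-75,0);print(x,y)
cv2.imwrite('pics/s2c.png',cv2.resize(cv2.imread('pics/s2.png')[y:y+150,x:x+150],None,fx=4,fy=4,interpolation=cv2.INTER_CUBIC))
E
```

```text
10.4 [0.5061 0.1829 0.2715] rot [ 3.1392 -0.0115 -2.384 ] F [-0.5 -0.7 -5.2] M [ 0.14 -0.04 -0.02] w 0.0237 z [-0.0099 -0.0062 -0.9999] yaw -136.59
pred dial c [426.01328451 265.44475633] grip [433.5973023  230.67977677] foot [421.96777477 286.47582629]
needle_tip [425.8 249.8] 0.46 plane yz mm [-5.3 34. ] ang 0.156
index_tip [417.3 244.9] 0.39 plane yz mm [-20.  40.] ang 0.462
gauge [423.  287.7] 0.61 plane yz mm [  2.6 -53.2] ang -3.092
351 190
```

View pics/s2c.png

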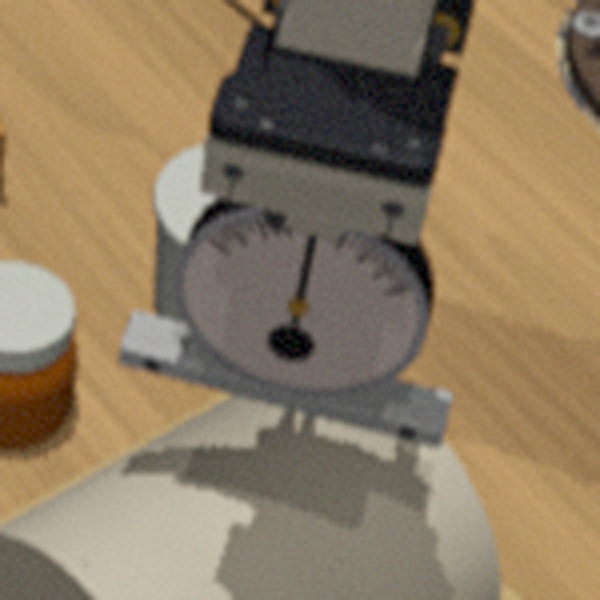

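The dial is seen squarely. The hub is at crop (298,308), the needle tip near (312,237) and the dark tab at (275,217), just beneath the finger's edge. I'll convert these to dial angles.

```bash
python3 - <<'E'
from h import *
s=arm.get_state();mw=model('scene');G,T=gauge_frame(s)
foot=s['eef_pos']-G[:,2]*.1252;dc=foot+G[:,2]*.062+G[:,0]*.0105
def pl(c):
    o,d=ray((351+c[0]/4-.375,190+c[1]/4-.375),mw);p=o+d*(G[:,0]@(dc-o))/(G[:,0]@d);return (G.T@(p-dc))[1:]*1e3
h=pl((298,308));print('hub',h)
for n,c in dict(needle=(312,237),tab=(275,217),tabL=(262,213),tabR=(287,221),weight=(292,343),footL=(148,365),footR=(408,434)).items():
    q=pl(c)-h;print(n,q.round(1),np.hypot(*q).round(1),np.arctan2(-q[0],q[1]).round(3))
im=cv2.imread('pics/s2.png')[236:256,408:436].max(2);print(im)
E
```

```text
hub [-1.00939639 -3.1162054 ]
needle [-0.3 40.5] 40.5 0.006
tab [-16.   46.4] 49.1 0.333
tabL [-21.3  46.9] 51.5 0.427
tabR [-11.1  45.8] 47.1 0.238
weight [  0.5 -20.7] 20.7 -3.118
footL [-57.5 -55.5] 79.9 2.339
footR [ 55.2 -56.8] 79.2 -2.371
[[ 86  83 106 102 101 107 101 105 105 102 103  98 102 102 105 106  97 101
  103 104 105 103 106  99 108 106 105 107]
 [ 85  96 106 104 107 104 104 103  99 104 105 103 104 101 101 105 104  98
  102 103 103 104 101 103 104 103 100 106]
 [ 88 100 110 109 105 106  98 104  99 103 103 102  98 106 101 109 106 106
  103  97 103 103 105 105 103 105  99  99]
 [ 83 100 109 104 112 102 106 105 102 104 102 101 104 100 103 101 102 103
  109 103 101 105 102 101 105 104 105  99]
 [ 48  75  81  88  93  96  97 103 103 102 101 104 105 102 104 102  98 102
  102 108 102 100 104 104 105 102  97 105]
 [ 27  39  42  56  68  82  90 103 105  92 104 106 102 104 101 103 109 105
  103 101 103 103  98  99 104 103 106 101]
 [ 44  58  59  75  78  91  87  95  89  74  80  90  92  96 101 104  99 105
  104 106 101 107 104 107 103 102 100  99]
 [ 73  80  87  98  96  96  89  87  7
[... 785 characters left out ...]
102 104 103  83  90 109 113 119 110 106 114 114 114 116 119 114 112 120
  119  96  43  44 102 114 111 104  99  83]
 [108 108 111 101  97 114 112 114 110 110 113 116 116 116 113 117 115 120
  111  82  36  60 113 117 113 115 103  82]
 [105 113 114 113 113 115 112 113 118 113 115 113 115 115 113 114 112 113
  109  72  26  68 112 116 116 116 110  97]
 [ 99 114 117 115 115 118 114 116 110 113 120 114 111 114 116 112 117 112
  104  58  32  81 114 115 118 119 116 110]
 [111 113 110 108 113 114 113 117 114 115 114 114 112 116 117 108 113 115
  109  53  45  93 117 115 118 115 113 111]
 [112 113 113 110 115 112 111 113 116 115 111 111 112 118 113 111 115 106
   92  42  49 105 117 113 117 113 116 120]]
```

The index is about 0.335 rad. The tab tip is at px (420.2,247.5), radius 41.5 mm, and the needle reads about 0. Next I'll turn square to the mould and check its yaw from the scene picture.

apply_moves --increments '[0.002, 0.001, 0, 0.003, -0.005, -0.06, 0.002, 0.001, 0, 0, 0, -0.09, 0.002, 0.001, 0, 0, 0, -0.09, 0.002, 0.001, 0, 0, 0, -0.09, 0.002, 0.001, 0, 0, 0, -0.09, 0.002, 0.001, 0, 0, 0, -0.09, 0.002, 0.001, 0, 0, 0, -0.07, 0, 0, 0, 0, 0, -0.03, 0, 0, 0, 0, 0, 0]'

```text
t: 11.4
eef_pos: [0.5206, 0.1902, 0.2714]
ee_rot: [3.14, -0.006, -3.024]
force: [0.1, 0.4, -5.0]
width: 0.0239
```

```bash
python3 s.py; python3 - <<'E'
from h import *
S=model('scene');T=model('top')
P=[at_z(c,S,.018)[:2] for c in((328,343),(397,405),(487,346))]
for a,b in((0,1),(1,2)):
    e=P[b]-P[a];print(np.linalg.norm(e).round(3),np.degrees(np.arctan2(e[1],e[0])).round(1))
print('centre',(P[0]+P[2])/2)
# fit top picture board/cylinder edges: long near-vertical & near-horizontal segments
g=cv2.imread('pics/top0.png',0)
L=cv2.createLineSegmentDetector(0).detect(g[205:340,150:265])[0][:,0]+np.array([150,205]*2)
for l in L:
    a,b=at_z(l[:2],T,.018),at_z(l[2:],T,.018);e=(b-a)[:2]
    if np.linalg.norm(e)>.1: print(l.round(0),np.linalg.norm(e).round(3),(np.degrees(np.arctan2(e[1],e[0]))%180).round(1))
E
```

```text
11.5 [0.5206 0.1901 0.2714] rot [ 3.1404 -0.0056 -3.0213] F [-0.2  0.2 -4.9] M [ 0.09 -0.09  0.03] w 0.0239 z [-5.7e-03  5.0e-04 -1.0e+00] yaw -173.11
0.17 104.4
0.218 -172.7
centre [0.52722272 0.20018667]
[177. 317. 240. 307.] 0.144 97.8
[245. 309. 185. 318.] 0.134 98.1
[236. 227. 247. 310.] 0.191 8.0
[255. 314. 242. 217.] 0.225 8.1
[174. 318. 165. 234.] 0.193 8.1
[226. 323. 174. 331.] 0.116 97.7
[201. 331. 254. 329.] 0.12 92.0
[242. 307. 230. 225.] 0.189 8.4
[169. 233. 178. 315.] 0.189 7.7
```

Nine line segments agree on a mould yaw of 8.0°. Descending towards the crown.

apply_moves --increments '[0, 0, -0.012, 0, -0.005, 0.019, 0, 0, -0.012, 0, 0, 0, 0, 0, -0.01, 0, 0, 0, 0, 0, -0.004, 0, 0, 0, 0, 0, 0, 0, 0, 0]'

```text
t: 11.92
eef_pos: [0.5209, 0.1902, 0.2328]
ee_rot: [3.14, 0.002, -2.995]
force: [0.0, -0.7, -4.7]
width: 0.0242
```

```bash
python3 s.py
```

```text
12.02 [0.5213 0.1904 0.2337] rot [ 3.1400e+00  2.6000e-03 -2.9955e+00] F [-0.5 -0.2 -5.3] M [ 0.09 -0.08  0.04] w 0.0238 z [ 0.0023  0.0019 -1.    ] yaw -171.63
```

apply_moves --increments '[0, 0, -0.003, -0.001, 0.001, -0.004, 0, 0, -0.003, 0, 0, 0, 0, 0, -0.002, 0, 0, 0, 0, 0, -0.001, 0, 0, 0]'

```text
t: 12.35
eef_pos: [0.5224, 0.191, 0.2261]
ee_rot: [3.14, 0.005, -2.999]
force: [0.4, -0.0, -5.2]
width: 0.0236
```

```bash
python3 s.py
```

```text
12.45 [0.5223 0.1909 0.226 ] rot [ 3.1399  0.0043 -2.9994] F [-0.4  0.1 -5.4] M [ 0.08  0.01 -0.01] w 0.0236 z [ 0.004   0.0023 -1.    ] yaw -171.85
```

apply_moves --increments '[0, 0, -0.0012, -0.002, 0.004, 0, 0, 0, -0.001, 0, 0, 0, 0, 0, -0.001, 0, 0, 0]'

```text
t: 12.7
eef_pos: [0.5226, 0.1911, 0.2232]
ee_rot: [3.141, 0.0, -2.999]
force: [-0.8, 0.0, -4.7]
width: 0.0236
```

```bash
python3 s.py
```

```text
12.8 [0.5226 0.1911 0.2232] rot [ 3.1411e+00  5.0000e-04 -2.9993e+00] F [ 0.5  0.1 -5.1] M [ 0.09 -0.01 -0.04] w 0.024 z [ 4.e-04  5.e-04 -1.e+00] yaw -171.85
```

apply_moves --increments '[0, 0, -0.001, 0, 0, 0, 0, 0, -0.001, 0, 0, 0]'

```text
t: 12.97
eef_pos: [0.5228, 0.191, 0.2231]
ee_rot: [3.141, 0.002, -2.999]
force: [-3.9, -1.0, 4.9]
width: 0.0238
```

```bash
python3 s.py
```

```text
13.07 [0.5228 0.1911 0.2231] rot [ 3.1412e+00  1.7000e-03 -2.9987e+00] F [-4.5 -0.5  6.1] M [-0.08  2.02  0.  ] w 0.0237 z [ 1.7e-03  7.0e-04 -1.0e+00] yaw -171.81
```

Contact is made at TCP z 0.2231, exactly as predicted, with about 11 N on the plaster. I'll let it stand upright briefly, then start rolling in small steps.

apply_moves --increments '[0, 0, 0, 0, -0.001, 0, 0, 0, 0, 0, 0, 0, -0.0003, 0.0025, -0.0001, -0.0198, -0.0028, 0, -0.0003, 0.0025, -0.0001, -0.0198, -0.0028, 0]' --force 58

```text
t: 13.4
eef_pos: [0.5224, 0.1957, 0.2232]
ee_rot: [-3.101, 0.004, -3.001]
force: [-3.0, 0.6, -0.1]
width: 0.0239
```

```bash
cat > k.py <<'E'
from h import *
optics.grab_frame('wrist');optics.grab_frame('wrist')
s=arm.get_state();G,T=gauge_frame(s)
c,si=np.cos(np.radians(8)),np.sin(np.radians(8));M=np.array([[c,-si,0],[si,c,0],[0,0,1]])
n=M.T@G[:,2]; g=M.T@G[:,0]; th=np.arctan2(n[1],n[2])
C=np.array([.5228,.1911,.0179]); r=M.T@(s['eef_pos']-C)
u=.08*th; want=np.array([0,.2052*np.sin(th)-u*np.cos(th),.2052*np.cos(th)+u*np.sin(th)])
e=want-r   # move to be on the rolling curve
F=s['force']+[0,0,5.1]; nn=M@np.array([0,np.sin(th),np.cos(th)])
print('t %.2f lean %.4f sidetilt %.4f yawerr %.4f'%(s['t'],th,n[0],np.arctan2(g[1],g[0])),'rolling err mm (world)',(M@e*1e3).round(1),'Fcontact',F.round(1),'normal %.1f'%(F@nn),'M',s['moment'].round(2),'w',round(s['width'],4))
n_err=(r@np.array([0,np.sin(th),np.cos(th)])-.2052)*1e3; print('gap along normal mm %.2f'%n_err)
E
python3 k.py
```

```text
t 13.50 lean 0.0414 sidetilt -0.0037 yawerr 0.0034 rolling err mm (world) [-0.2  0.  -0.1] Fcontact [-1.5 -0.9  6.7] normal 6.7 M [-0.45  0.87 -0.05] w 0.0235
gap along normal mm 0.11
```

apply_moves --increments '[-0.0004, 0.0025, -0.0001, -0.0198, -0.0018, 0, -0.0004, 0.0025, -0.0001, -0.0198, -0.0018, 0, -0.0003, 0.0025, -0.0001, -0.0198, -0.0018, 0, -0.0003, 0.0025, -0.0001, -0.0198, -0.0018, 0, -0.0003, 0.0025, -0.0001, -0.0198, -0.0028, 0]'

```text
t: 13.92
eef_pos: [0.5207, 0.2098, 0.2227]
ee_rot: [-2.991, 0.0, -2.998]
force: [-1.4, -1.1, -0.9]
width: 0.0233
```

```bash
python3 k.py
```

```text
t 14.02 lean 0.1510 sidetilt -0.0004 yawerr 0.0052 rolling err mm (world) [-0.5 -0.3 -0.1] Fcontact [-0.4 -2.3  5.8] normal 5.4 M [-0.57  0.38 -0.09] w 0.0236
gap along normal mm 0.13
```

apply_moves --increments '[-0.0004, 0.0024, -0.0002, -0.0198, -0.0028, 0, -0.0004, 0.0025, -0.0002, -0.0198, -0.0028, 0, -0.0004, 0.0025, -0.0002, -0.0198, -0.0028, 0, -0.0003, 0.0025, -0.0002, -0.0198, -0.0028, 0, -0.0003, 0.0025, -0.0003, -0.0198, -0.0028, 0]'

```text
t: 14.43
eef_pos: [0.5187, 0.2235, 0.2216]
ee_rot: [-2.885, 0.0, -2.998]
force: [-2.2, -1.1, -0.8]
width: 0.0232
```

```bash
python3 k.py
```

```text
t 14.53 lean 0.2575 sidetilt -0.0010 yawerr 0.0054 rolling err mm (world) [-0.4 -0.7  0.1] Fcontact [-1.4 -1.2  6.9] normal 6.4 M [-0.    0.78 -0.23] w 0.024
gap along normal mm 0.11
```

apply_moves --increments '[-0.0004, 0.002, -0.0002, -0.0198, -0.0028, 0, -0.0004, 0.0023, -0.0003, -0.0198, -0.0028, 0, -0.0004, 0.0023, -0.0003, -0.0188, -0.0027, 0, -0.0002, 0.0013, -0.0002, -0.0108, -0.0015, 0]'

```text
t: 14.87
eef_pos: [0.5174, 0.2328, 0.2204]
ee_rot: [-2.811, 0.001, -2.997]
force: [-1.8, -0.1, 1.1]
width: 0.0237
```

```bash
python3 k.py
```

```text
t 14.97 lean 0.3302 sidetilt -0.0019 yawerr 0.0054 rolling err mm (world) [-0.4 -0.6  0.2] Fcontact [-2.2 -1.1  6.5] normal 5.9 M [ 0.74  0.86 -0.21] w 0.0235
gap along normal mm -0.01
```

```bash
cat > v.py <<'E'
from h import *
for i in range(int(sys.argv[2])): optics.grab_frame('scene')
s=arm.get_state();im,mw=snap('scene','t_%s.png'%sys.argv[1])
G,T=gauge_frame(s);foot=s['eef_pos']-G[:,2]*.1252;dc=foot+G[:,2]*.062+G[:,0]*.0105
print('lean',np.arcsin(G[:,2]@[-.139,.990,0]).round(4))
for n in("needle_tip","index_tip"):
    for l in finder.landmark_of('scene',n)[:1]:
        o,d=ray(l['point'],mw);p=o+d*(G[:,0]@(dc-o))/(G[:,0]@d);q=G.T@(p-dc);print(n,l['conf'],np.round(l['point'],1),(q[1:]*1e3).round(1),np.arctan2(-q[1],q[2]).round(3))
# rectified dial: 120 mm square, 5 px/mm, gauge -y left... shown from +x (right = +y)
def pt(y,z): return proj(dc+G[:,1]*y+G[:,2]*z,mw)
a=.06;src=np.float32([pt(-a,a),pt(a,a),pt(a,-a),pt(-a,-a)])
H=cv2.getPerspectiveTransform(src,np.float32([[0,0],[600,0],[600,600],[0,600]]))
big=cv2.warpPerspective(im,H,(600,600),flags=cv2.INTER_CUBIC)
cv2.imwrite('pics/d_%s.png'%sys.argv[1],big[:,:,::-1]);print('hub px',proj(dc,mw))
E
python3 v.py 1 30; python3 k.py
```

```text
lean 0.3284
hub px [421.46054175 298.33834356]
t 16.72 lean 0.3285 sidetilt -0.0019 yawerr 0.0043 rolling err mm (world) [-0.4 -0.4  0.2] Fcontact [-1.6  0.9  6.9] normal 6.9 M [ 1.38  1.07 -0.23] w 0.024
gap along normal mm -0.08
```

View pics/d_1.png

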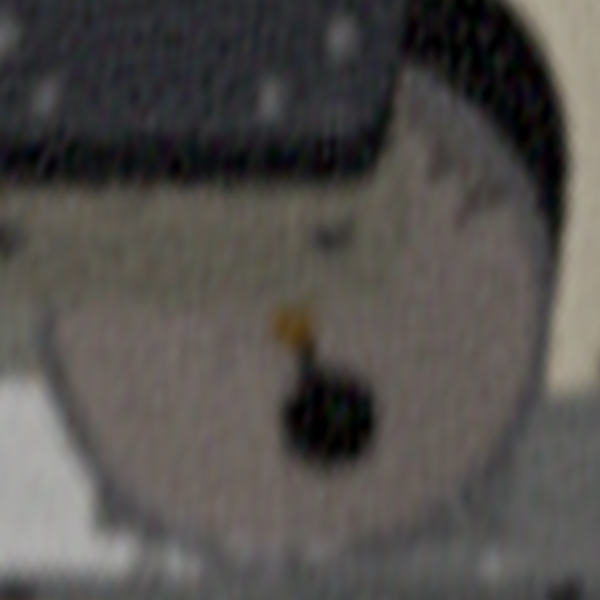

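From here the fingers hide the needle tip and tab; only the hub (293,327) and counterweight (330,418) show. I'll measure the index more carefully from the earlier square view.

```bash
python3 - <<'E'
from h import *
mw=model('scene');s=dict(eef_pos=np.array([.5061,.1829,.2715]),ee_rot=[3.1392,-.0115,-2.384])
G,T=gauge_frame(s);foot=s['eef_pos']-G[:,2]*.1252;dc=foot+G[:,2]*.062+G[:,0]*.0105
im=cv2.imread('pics/s2.png');a=.06
def pt(y,z): return proj(dc+G[:,1]*y+G[:,2]*z,mw)
src=np.float32([pt(-a,a),pt(a,a),pt(a,-a),pt(-a,-a)])
H=cv2.getPerspectiveTransform(src,np.float32([[0,0],[600,0],[600,600],[0,600]]))
b=cv2.warpPerspective(im,H,(600,600),flags=cv2.INTER_CUBIC);g=cv2.GaussianBlur(b.max(2),(0,0),3).astype(float)
hub=cv2.inRange(cv2.cvtColor(b,cv2.COLOR_BGR2HSV),(8,110,60),(28,255,255));ys,xs=np.where(hub[250:380,250:340]);print('hub',xs.mean()+250,ys.mean()+250,len(xs))
for z in range(130,310,15):  # needle row centroid
    w=np.clip(85-g[z,270:330],0,None);print('n',z,(w@np.arange(270,330)/w.sum()).round(1) if w.sum()>20 else None, w.max().round(),end='; ')
print()
for z in range(60,125,6):
    w=np.clip(75-g[z,180:270],0,None);print('t',z,(w@np.arange(180,270)/w.sum()).round(1) if w.sum()>20 else None,w.max().round(),end='; ')
print();w=np.clip(85-g[390:450,250:340],0,None);Y,X=np.mgrid[390:450,250:340];print('weight',(w*X).sum()/w.sum(),(w*Y).sum()/w.sum())
cv2.imwrite('pics/d_0.png',b)
E
```

```text
hub 293.76928281461437 312.82408660351825 1478
n 130 293.9 46.0; n 145 293.9 50.0; n 160 293.7 47.0; n 175 294.1 42.0; n 190 293.8 43.0; n 205 293.2 43.0; n 220 293.9 46.0; n 235 294.4 46.0; n 250 294.0 47.0; n 265 293.8 44.0; n 280 293.7 40.0; n 295 293.5 11.0; 
t 60 None 0.0; t 66 None 0.0; t 72 210.2 9.0; t 78 212.0 27.0; t 84 212.4 37.0; t 90 213.1 42.0; t 96 214.0 41.0; t 102 215.5 37.0; t 108 217.1 29.0; t 114 219.5 17.0; t 120 None 3.0; 
weight 294.2565667253849 419.6539821199897
```

View pics/d_0.png

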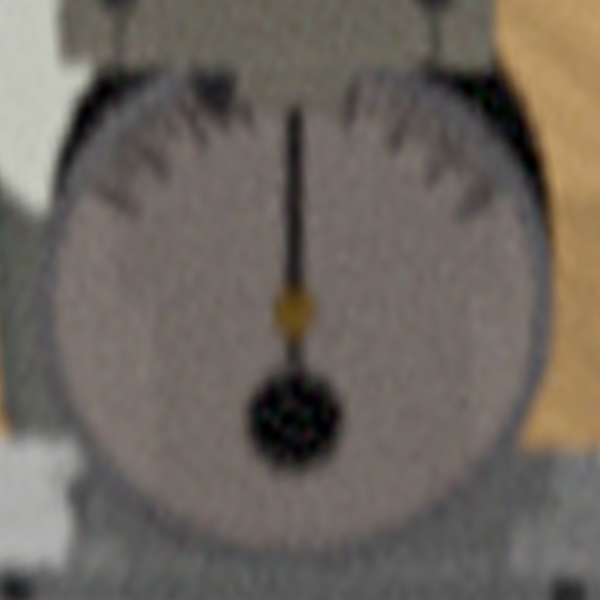

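The needle shows dead vertical at x=294, and the tab tip near (219,114) gives an index of about 0.34–0.36, blurred by pixel size. I have time for a better look: lift off, turn the leaned dial to the camera and tip it back a little to clear the fingers.

apply_moves --increments '[0, 0.002, 0.006, 0, 0, 0, 0, 0.004, 0.012, 0, 0, 0, 0, 0.004, 0.016, 0, 0, 0, 0.008, 0.006, 0.014, 0.036, -0.0345, 0.079, 0.008, 0.008, 0.014, 0.036, -0.0345, 0.079, 0.008, 0.008, 0.014, 0.036, -0.0345, 0.079, 0.008, 0.008, 0.014, 0.036, -0.0345, 0.079, 0.008, 0.008, 0.014, 0.036, -0.0345, 0.079, 0.008, 0.008, 0.012, 0.036, -0.0345, 0.079, 0.008, 0.008, 0.01, 0.036, -0.0345, 0.079, 0.004, 0.004, 0, 0.02, -0.02, 0.04, 0, 0, 0, 0, 0, 0, 0, 0, 0, 0, 0, 0, 0, 0, 0, 0, 0, 0, 0, 0, 0, 0, 0, 0, 0, 0, 0, 0, 0, 0, 0, 0, 0, 0, 0, 0, 0, 0, 0, 0, 0, 0, 0, 0, 0, 0, 0, 0]'

```text
t: 18.3
eef_pos: [0.5744, 0.2995, 0.3402]
ee_rot: [-2.941, 0.335, -2.402]
force: [-0.3, 0.8, -5.6]
width: 0.0237
```

```bash
python3 s.py; python3 v.py 2 20; python3 - <<'E'
from h import *
s=arm.get_state();G,T=gauge_frame(s);up=np.array([0,0,1]);print('needle predicted',np.arctan2(-up@G[:,1],up@G[:,2]),'q',s['q'].round(2),G.round(3))
E
```

```text
18.4 [0.5744 0.2994 0.3403] rot [-2.9408  0.3355 -2.4017] F [-0.2 -0.6 -4.2] M [-0.32  2.04  0.01] w 0.0235 z [ 0.3727  0.0702 -0.9253] yaw -137.6
lean -0.0181
needle_tip 0.57 [436.  276.5] [-10.3  39.4] 0.256
index_tip 0.57 [430.5 274.8] [-17.7  38.2] 0.433
hub px [431.11699753 303.19920467]
needle predicted 0.20071088627813496 q [ 0.92  0.05 -0.34  0.33 -0.91 -0.38] [[ 0.697 -0.612 -0.373]
 [ 0.637  0.768 -0.071]
 [ 0.33  -0.188  0.925]]
```

View pics/d_2.png

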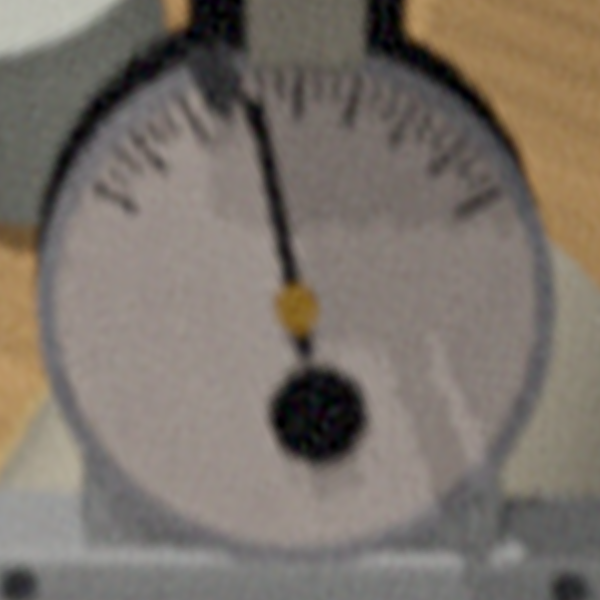

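This view is clear: hub (296,308), needle, counterweight (318,415) and the whole tab around (216,80). Now subpixel.

```bash
python3 - <<'E'
from h import *
b=cv2.imread('pics/d_2.png');hsv=cv2.cvtColor(b,cv2.COLOR_BGR2HSV);g=cv2.GaussianBlur(b.max(2),(0,0),3)
m=cv2.inRange(hsv,(8,110,60),(28,255,255));ys,xs=np.where(m[270:345,260:335]);hub=np.array([xs.mean()+260,ys.mean()+270]);print('hub',hub)
def pol(x,y): return np.arctan2(hub[0]-x,hub[1]-y),np.hypot(hub[0]-x,hub[1]-y)/5
# circle of the dial from light/grey rim: unwrap about hub; darkness vs angle at each radius
A=np.arange(-.1,.6,.005)
for r in (15,20,25,30,34,38,41,43,45,47,49):
    X=(hub[0]-5*r*np.sin(A)).astype(np.float32);Y=(hub[1]-5*r*np.cos(A)).astype(np.float32)
    v=cv2.remap(g,X[None],Y[None],cv2.INTER_LINEAR)[0].astype(float)
    out=[]
    for lo,hi in((.1,.27),(.25,.48)):
        k=(A>=lo)&(A<hi);w=np.clip(np.percentile(v,80)*.72-v[k],0,None);out.append((round(float(w@A[k]/w.sum()),3),round(w.max())) if w.sum()>5 else None)
    print(r,out, v[(A>.1)&(A<.5)][::4].round().astype(int).tolist())
w=np.clip(80-g[370:460,265:370].astype(float),0,None);Y,X=np.mgrid[370:460,265:370];x,y=(w*X).sum()/w.sum(),(w*Y).sum()/w.sum();print('weight',x,y,np.arctan2(x-hub[0],y-hub[1]))
E
```

```text
hub [296.74937811 308.4931592 ]
15 [(0.185, 65), (0.272, 47)] [80, 68, 58, 50, 46, 46, 51, 59, 70, 83, 96, 110, 122, 132, 141, 147, 151, 153, 155, 156]
20 [(0.189, 61), (0.264, 38)] [88, 75, 62, 50, 43, 40, 45, 56, 72, 88, 104, 118, 128, 135, 138, 140, 140, 140, 140, 141]
25 [(0.195, 63), (0.257, 30)] [102, 89, 74, 57, 43, 37, 43, 59, 81, 103, 120, 131, 138, 140, 140, 139, 139, 139, 139, 139]
30 [(0.194, 68), (0.252, 15)] [112, 99, 81, 57, 38, 32, 45, 71, 98, 121, 135, 140, 142, 141, 141, 140, 140, 139, 138, 138]
34 [(0.194, 59), None] [116, 109, 92, 67, 45, 40, 55, 81, 108, 128, 136, 136, 136, 136, 138, 137, 135, 135, 136, 137]
38 [(0.208, 65), (0.253, 21)] [121, 115, 100, 75, 47, 26, 27, 51, 84, 111, 124, 124, 120, 118, 119, 121, 122, 122, 119, 114]
41 [(0.212, 56), (0.266, 27)] [116, 115, 104, 78, 49, 32, 29, 43, 72, 98, 104, 94, 83, 84, 96, 111, 125, 134, 129, 112]
43 [(0.24, 23), (0.327, 28)] [105, 112, 106, 93, 84, 80, 68, 58, 62, 72, 75, 66, 55, 54, 64, 83, 106, 128, 132, 117]
45 [(0.257, 25), (0.331, 36)] [96, 106, 104, 99, 104, 111, 103, 81, 61, 51, 50, 50, 49, 48, 47, 60, 93, 126, 140, 130]
47 [(0.258, 23), (0.331, 35)] [93, 101, 98, 90, 96, 107, 102, 79, 59, 52, 50, 47, 44, 44, 46, 61, 93, 128, 140, 124]
49 [(0.258, 17), (0.332, 31)] [97, 98, 95, 91, 94, 96, 92, 78, 62, 54, 49, 46, 45, 49, 51, 58, 81, 110, 122, 114]
weight 317.7516628970619 414.97754949695275 0.19473401599190815
```

The needle reads 0.195–0.208 against 0.2007 predicted from the pose, so the gauge hasn't slipped in the grip. The tab edges at 0.242 and 0.417 put the index at about 0.335. I'll return upright over the crown and repeat the stand and the rock.

```bash
cat > rel.py <<'E'
from h import *
lean,gap=float(sys.argv[1]),float(sys.argv[2]);N=int(sys.argv[3])
s=arm.get_state();G,T=gauge_frame(s)
Gt=R.from_euler('z',8,degrees=True)*R.from_rotvec([-lean,0,0]);u=.08*lean
tcp=np.array([.5228,.1911,.0179])+Gt.apply([0,-u,.2052+gap])
rv=(Gt*R.from_matrix(G).inv()).as_rotvec()
print('shift',(tcp-s['eef_pos']).round(4),'rot',rv.round(4),'per row',((tcp-s['eef_pos'])/N).round(4),(rv/N).round(4))
E
python3 rel.py 0 0.04 9
```

```text
shift [-0.0516 -0.1082 -0.0776] rot [ 0.0378  0.3929 -0.5589] per row [-0.0057 -0.012  -0.0086] [ 0.0042  0.0437 -0.0621]
```

apply_moves --increments '[-0.0057, -0.012, -0.004, 0.0042, 0.0437, -0.0621, -0.0057, -0.012, -0.008, 0.0042, 0.0437, -0.0621, -0.0057, -0.012, -0.008, 0.0042, 0.0437, -0.0621, -0.0057, -0.012, -0.008, 0.0042, 0.0437, -0.0621, -0.0057, -0.012, -0.009, 0.0042, 0.0437, -0.0621, -0.0057, -0.012, -0.009, 0.0042, 0.0437, -0.0621, -0.0057, -0.012, -0.009, 0.0042, 0.0437, -0.0621, -0.0057, -0.012, -0.009, 0.0042, 0.0437, -0.0621, -0.0057, -0.012, -0.006, 0.004, 0.04, -0.055, 0, 0, 0, 0, 0, 0]'

```text
t: 20.38
eef_pos: [0.5218, 0.1903, 0.271]
ee_rot: [3.135, -0.006, -3.017]
force: [0.6, -0.5, -4.8]
width: 0.0239
```

```bash
python3 rel.py 0 0.006 5
```

```text
shift [ 0.001   0.0008 -0.0419] rot [-0.0053 -0.0068  0.0154] per row [ 0.0002  0.0002 -0.0084] [-0.0011 -0.0014  0.0031]
```

apply_moves --increments '[0, 0, -0.01, -0.002, -0.003, 0.006, 0, 0, -0.012, -0.002, -0.003, 0.006, 0, 0, -0.011, 0, 0, 0.002, 0, 0, -0.004, 0, 0, 0, 0, 0, -0.002, 0, 0, 0]'

```text
t: 20.8
eef_pos: [0.5251, 0.1917, 0.231]
ee_rot: [3.139, 0.01, -2.998]
force: [-0.1, -0.5, -5.0]
width: 0.0237
```

```bash
python3 rel.py 0 -0.001 4;python3 k.py
```

```text
shift [-0.0023 -0.0006 -0.0089] rot [-0.0037  0.0098 -0.0044] per row [-0.0006 -0.0002 -0.0022] [-0.0009  0.0024 -0.0011]
t 20.90 lean -0.0024 sidetilt -0.0096 yawerr 0.0040 rolling err mm (world) [-2.1 -0.9 -8.2] Fcontact [-0.9 -0.1  0.3] normal 0.3 M [ 0.05  0.09 -0.04] w 0.0238
gap along normal mm 8.19
```

apply_moves --increments '[-0.001, -0.0004, -0.003, -0.001, 0.004, -0.002, -0.001, -0.0004, -0.003, -0.001, 0.004, -0.002, 0, 0, -0.001, 0, 0.001, 0]'

```text
t: 21.15
eef_pos: [0.5236, 0.192, 0.2256]
ee_rot: [3.139, 0.003, -3.001]
force: [0.4, 1.0, -4.6]
width: 0.0233
```

```bash
python3 k.py
```

```text
t 21.25 lean -0.0026 sidetilt -0.0034 yawerr 0.0014 rolling err mm (world) [-0.9 -1.1 -2.6] Fcontact [ 0.2 -0.3 -0.5] normal -0.5 M [ 0.07 -0.02  0.04] w 0.0236
gap along normal mm 2.63
```

apply_moves --increments '[-0.0004, -0.0006, -0.0012, -0.002, 0.003, 0, 0, 0, -0.001, 0, 0, 0, 0, 0, -0.0008, 0, 0, 0, 0, 0, -0.0006, 0, 0, 0]'

```text
t: 21.58
eef_pos: [0.524, 0.1914, 0.2231]
ee_rot: [3.14, 0.002, -3.0]
force: [-2.9, 0.2, 3.1]
width: 0.0236
```

```bash
python3 k.py
```

```text
t 21.68 lean -0.0015 sidetilt -0.0016 yawerr 0.0015 rolling err mm (world) [-1.1 -0.5 -0. ] Fcontact [-1.8  0.2  4.1] normal 4.1 M [-0.03  0.81  0.04] w 0.0238
gap along normal mm 0.05
```

Standing upright on the crown with light contact. I'll pause, then roll.

apply_moves --increments '[0, 0, -0.0003, 0, 0, 0, 0, 0, -0.0003, 0, 0, 0, 0, 0, -0.0003, 0, 0, 0, 0, 0, -0.0003, 0, 0, 0, -0.0005, 0.0022, -0.0002, -0.0198, -0.0022, 0, -0.0005, 0.0025, -0.0002, -0.0198, -0.0022, 0, -0.0004, 0.0025, -0.0001, -0.0198, -0.0028, 0, -0.0004, 0.0025, -0.0001, -0.0198, -0.0028, 0, -0.0004, 0.0025, -0.0001, -0.0198, -0.0028, 0, -0.0004, 0.0025, -0.0001, -0.0198, -0.0028, 0]'

```text
t: 22.52
eef_pos: [0.5216, 0.2073, 0.2228]
ee_rot: [-3.013, 0.003, -3.001]
force: [-2.1, -0.8, -1.2]
width: 0.0235
```

```bash
python3 k.py
```

```text
t 22.62 lean 0.1282 sidetilt -0.0032 yawerr 0.0018 rolling err mm (world) [-1.  -0.5 -0.1] Fcontact [-0.8 -2.1  6.1] normal 5.7 M [-0.54  0.34 -0.01] w 0.0239
gap along normal mm 0.11
```

apply_moves --increments '[-0.0004, 0.0024, -0.0002, -0.0198, -0.0018, 0, -0.0004, 0.0025, -0.0002, -0.0198, -0.0018, 0, -0.0004, 0.0025, -0.0002, -0.0198, -0.0028, 0, -0.0004, 0.0025, -0.0002, -0.0198, -0.0028, 0, -0.0004, 0.0025, -0.0002, -0.0198, -0.0028, 0, -0.0004, 0.0025, -0.0003, -0.0198, -0.0028, 0]'

```text
t: 23.12
eef_pos: [0.5193, 0.2237, 0.2216]
ee_rot: [-2.885, 0.002, -3.001]
force: [-1.5, -0.3, -1.5]
width: 0.0234
```

```bash
python3 k.py
```

```text
t 23.22 lean 0.2570 sidetilt -0.0022 yawerr 0.0024 rolling err mm (world) [-1.  -0.9  0.1] Fcontact [-0.3 -1.9  7.1] normal 6.4 M [-0.05  0.5  -0.1 ] w 0.0239
gap along normal mm 0.10
```

apply_moves --increments '[-0.0004, 0.002, -0.0002, -0.0198, -0.0028, 0, -0.0004, 0.0023, -0.0003, -0.0198, -0.0028, 0, -0.0004, 0.0023, -0.0003, -0.0198, -0.0028, 0, -0.0003, 0.0018, -0.0002, -0.0163, -0.0023, 0]'

```text
t: 23.55
eef_pos: [0.5178, 0.2335, 0.2203]
ee_rot: [-2.806, 0.003, -3.001]
force: [-2.0, 0.4, -0.3]
width: 0.0237
```

```bash
python3 k.py; python3 v.py 3 12; python3 k.py
```

```text
t 23.65 lean 0.3363 sidetilt -0.0031 yawerr 0.0026 rolling err mm (world) [-0.9 -0.7  0.2] Fcontact [-2.5 -0.4  6.3] normal 5.9 M [ 1.02  0.81 -0.17] w 0.0237
gap along normal mm -0.01
lean 0.3337
hub px [421.32217848 298.56739735]
t 24.50 lean 0.3341 sidetilt -0.0031 yawerr 0.0014 rolling err mm (world) [-0.9 -0.4  0.1] Fcontact [-0.1  0.8  4. ] normal 4.0 M [ 2.13  0.95 -0.16] w 0.0236
gap along normal mm -0.05
```

apply_moves --increments '[0, -0.0001, -0.0004, -0.0008, 0, 0, 0, -0.0001, -0.0004, -0.0008, 0, 0, 0, -0.0001, -0.0004, -0.0008, 0, 0, 0, -0.0001, -0.0004, -0.0008, 0, 0, 0, -0.0001, -0.0004, -0.0008, 0, 0, 0, -0.0001, -0.0004, -0.0008, 0, 0]'

```text
t: 25.0
eef_pos: [0.5179, 0.2335, 0.2203]
ee_rot: [-2.804, 0.004, -3.0]
force: [-5.0, 2.7, 4.1]
width: 0.0237
```

```bash
sed -i 's/^optics.*$/#&/' k.py; python3 k.py
```

```text
t 25.00 lean 0.3379 sidetilt -0.0045 yawerr 0.0024 rolling err mm (world) [-1.  -0.3  0.2] Fcontact [-5.   2.7  9.2] normal 9.8 M [ 1.94  2.15 -0.61] w 0.0237
gap along normal mm -0.14
```

apply_moves --increments '[0, 0, 0.0002, 0.002, 0.003, 0, 0, 0, 0, 0, 0.001, 0, 0, 0, 0, 0, 0, 0, 0, 0, 0, 0, 0, 0, 0, 0, -0.0001, 0, 0, 0, 0, 0, -0.0001, 0, 0, 0]'

```text
t: 25.5
eef_pos: [0.5182, 0.2334, 0.2203]
ee_rot: [-2.806, 0.0, -2.999]
force: [-2.4, 1.8, 2.9]
width: 0.0236
```

```bash
python3 k.py
```

```text
t 25.50 lean 0.3356 sidetilt -0.0013 yawerr 0.0025 rolling err mm (world) [-1.3 -0.4  0.2] Fcontact [-2.4  1.8  8. ] normal 8.2 M [ 1.87  1.43 -0.33] w 0.0236
gap along normal mm -0.10
```

apply_moves --increments '[0, 0, 0.0001, 0, 0.001, 0, 0, 0, 0, 0, 0, 0, 0, 0, 0, 0, 0, 0, 0, 0, 0, 0, 0, 0, 0, 0, 0, 0, 0, 0, 0, 0, 0, 0, 0, 0, 0, 0, 0, 0, 0, 0, 0, 0, 0, 0, 0, 0, 0, 0, 0, 0, 0, 0, 0, 0, 0, 0, 0, 0, 0, 0, 0, 0, 0, 0, 0, 0, 0, 0, 0, 0, 0, 0, 0, 0, 0, 0, 0, 0, 0, 0, 0, 0, 0, 0, 0, 0, 0, 0]'

```text
t: 26.75
eef_pos: [0.5182, 0.2334, 0.2203]
ee_rot: [-2.806, -0.0, -2.999]
force: [-2.4, 1.8, 0.6]
width: 0.0238
```

```bash
python3 k.py
```

```text
t 26.75 lean 0.3355 sidetilt -0.0004 yawerr 0.0026 rolling err mm (world) [-1.3 -0.5  0.2] Fcontact [-2.4  1.8  5.7] normal 6.1 M [ 1.91  1.14 -0.3 ] w 0.0238
gap along normal mm -0.10
```

apply_moves --increments '[0, 0, 0, 0, 0, 0, 0, 0, 0, 0, 0, 0, 0, 0, 0, 0, 0, 0, 0, 0, 0, 0, 0, 0, 0, 0, 0, 0, 0, 0, 0, 0, 0, 0, 0, 0, 0, 0, 0, 0, 0, 0, 0, 0, 0, 0, 0, 0, 0, 0, 0, 0, 0, 0, 0, 0, 0, 0, 0, 0, 0, 0, 0, 0, 0, 0, 0, 0, 0, 0, 0, 0, 0, 0, 0, 0, 0, 0, 0, 0, 0, 0, 0, 0, 0, 0, 0, 0, 0, 0]'

```text
t: 28.0
eef_pos: [0.5182, 0.2334, 0.2203]
ee_rot: [-2.806, -0.0, -2.999]
force: [-2.8, 2.4, 1.4]
width: 0.0235
```

```bash
python3 k.py; python3 v.py 4 0; python3 k.py
```

```text
t 28.00 lean 0.3355 sidetilt -0.0004 yawerr 0.0026 rolling err mm (world) [-1.3 -0.5  0.2] Fcontact [-2.8  2.4  6.5] normal 7.0 M [ 1.99  1.11 -0.31] w 0.0235
gap along normal mm -0.08
lean 0.3354
needle_tip 0.54 [299.7 414.5] [ -52.4 -913.6] 3.084
hub px [421.27478726 298.69661814]
t 28.15 lean 0.3355 sidetilt -0.0004 yawerr 0.0026 rolling err mm (world) [-1.3 -0.5  0.2] Fcontact [-1.9  2.5  6.5] normal 7.1 M [ 1.87  1.14 -0.24] w 0.0237
gap along normal mm -0.09
```

View pics/t_4.png

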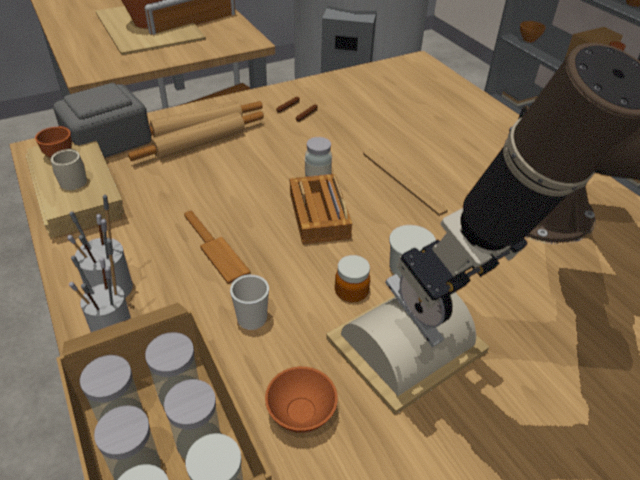

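View pics/d_4.png

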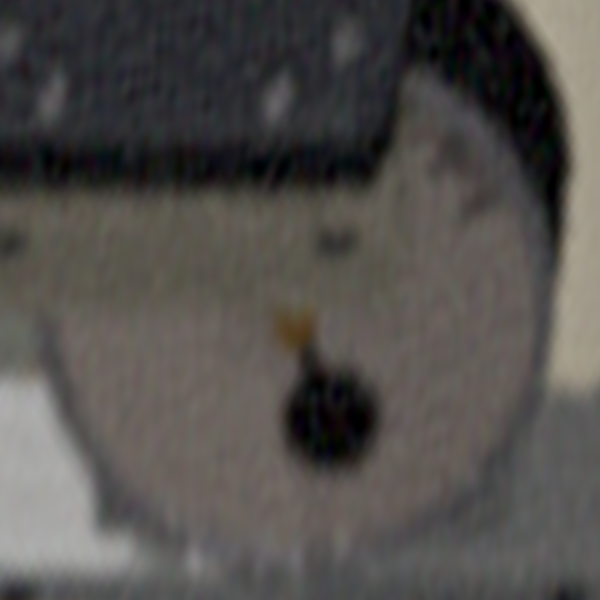

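The final views show the gauge leaning on the mould, the rack's middle slot empty and everything else where it was. The hub (294,329) and counterweight (331,417) fit the lean, and the pose is steady. Handing in.

```bash
python3 -c "
from station import arm
print(arm.job_done())"
```

```text
the job is handed in; nothing more can be done
None
```

The gauge is held still on the side of the mould at a lean of 0.3355 rad, against an index I measured at about 0.335 rad (roughly ±0.01). The job was handed in at about 28 s.

- **What I did:** I drew the gauge up out of the rack, stood it upright and square on the crown, and rolled it towards +y in light contact. I then lifted it off once to read the tab with the dial turned to the camera, stood it on the crown again and repeated the roll.
- **Final hold:** the pose did not change over the last 2.5 s. The foot bears with about 6–7 N, by my reckoning about 27 mm from its centre, so on the flat and not an end. Foot yaw was within 0.003 rad of the mould axis, and side tilt was under 0.001 rad. In the last scene picture nothing else had moved.
- **Needle not seen on the tab:** in the final pose the fingers hide both from the scene camera, so the match rests on the arm's pose. In the clear view the needle read 0.195–0.208 against 0.201 predicted from the pose, so the gauge was sitting true in the grip.
- **Readings that disagreed:** the tab's tip alone read 0.35, probably blurred with a dial tick, while its edges gave 0.33. At a lean of 0.3285 on the first roll, the oblique counterweight view read about 0.39, which I put down to pixel size. The final picture looks much the same.

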